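Snap the retaining clip onto the mixer spindle with the clip fork

TASK

Take the orange-handled two-pronged clip fork and, with it, push the yellow split clip along its lane on the drive unit until it snaps fully home round the red-capped spindle. Do not touch the clip with the gripper and leave the blue-handled scraper where it is. Then set the fork down standing on the worktop, off the drive unit, and let go.

Things in the scene. Friction and masses are not known exactly. Their poses are not given: they have to be found in the camera images.
- drive_unit: Fixed tube-mixer drive: aluminium plate 190 x 116 x 8 mm on the worktop. Origin: centre of its underside; +x = push direction, away from robot. Two rails along x (49 mm apart inside, 5 mm high above the plate, x -85 to 20 mm) guide the clip to the spindle. White motor housing at x 57 to 93 mm, 54 mm high. Plate's near edge: x -95 mm.
- spindle (a point): Axis of the upright spindle at the plate's top face (8 mm above worktop), 30 mm along the unit's +x from its centre; axes as the unit's. Groove 18 mm in diameter, from the plate to 14.5 mm above it; over it a red cap, 28 mm in diameter, top 24.5 mm above the plate.
- clip: Loose yellow C-shaped clip, 42 mm across, 12 mm thick, flat on the plate between the rails, 55 to 75 mm before the spindle. Origin: bore centre, underside; +x out of the mouth, to the spindle. Sprung jaws meet the spindle with the centre 16 mm short of the axis, resist 4 to 12 N, then snap round the groove; home, the centre is within 2 mm of the axis.
- fork: Clip fork, 0.18 kg, standing flat. Orange handle bar 64 (x) x 18 (y) mm, 36 to 62 mm above the underside; steel blade 8 mm thick, 34 mm wide, two tines ending at x +45 mm. Origin: underside, below handle's middle; +x along tines, away from robot at start. Push with underside 14 to 17 mm above worktop; tips bear 19 mm behind clip centre: clip home = origin 62 mm short of the spindle.
- scraper: Bystander: scraper with the same handle in blue and a plain flat blade 48 mm wide without prongs, standing on the worktop; origin and axes as the fork's. The two may have changed places.

How it is judged (in metres and radians):
On the way:
1. the fork, pressing on the clip, brings it up against or onto the spindle (horizontal distance between clip and spindle below 0.018 m and contact force between fork and clip above 1 N).
At the end, for the whole second after the job is handed in: The clip is home in the groove: its centre within 5 mm of the spindle's axis, lying flat on the plate (within 4 mm and 8 degrees) and at rest. The fork stands at rest on the worktop itself, off the drive unit's plate (underside within 5 mm of the worktop, upright within 8 degrees) (horizontal distance between clip and spindle below 0.005 m and z of clip in the frame of spindle below 0.004 m and angle between each of clip, fork's own z axis and vertical below 0.15 rad and linear speed of each of clip, fork below 0.02 m/s and height (world z) of fork below 0.005 m); the robot touches nothing.
It fails at once if the gripper or arm pushes the clip directly (contact force between any of the fingers, the arm and clip above 1 N).
It fails at once if the blue scraper is moved by more than 30 mm (distance of scraper from where it was at the start of the episode above 0.03 m).
It also fails if it takes over 48 s, if anything falls off the work surface, if the arm or the gripper's body presses on something with over 40 N, if the wrist force passes 120 N, or if a joint passes its speed limit or range.

ROBOT

A 6-joint arm with a two-finger parallel gripper is mounted at the origin on a cart in front of the work surface, level with it; the furniture and walls round the work are solid. World frame = base frame: x ahead of the robot, y to its left, z up, the work surface at z = 0. Lengths are in m, angles in degrees, forces in N, time in s.
With the tool pointing down it reaches from about 0.275 to 0.875 m from the base axis. Payload 12.5 kg.
Tool frame: the origin (TCP) lies between the finger pads; the fingertips stand 14 mm ahead of it and the grasp point (between the pads) lies 5 mm behind it; z points along the fingers, y is the line along which they close (so a half turn about z gives the same grasp; the last joint's range is limited). The gripper opens to 85 mm and grips with 20 to 120 N. Pads are 22 mm wide; open, the fingers measure 114 mm over their backs; the gripper's body (76 mm by 85 mm) begins 54 mm behind the grasp point. The pads swing forward as they close: fully open they stand 13 mm farther back than shut.
Start: joints at [64.251, 20.094, 94.641, -0, 65.266, -4.847], TCP at [0.196, 0.514, 0.245] pointing down, gripper open.
Joint ranges: [-157.81, 157.81], [-45, 120.19], [0.68, 151.7], [-89.99, 269.99], [4.06, 180], [-164.3, 164.3]. Speed limits (degrees/s): [127.2, 127.2, 159.86, 180, 180, 180].

INTERFACE

Orientations are given as a 3x3 rotation matrix whose columns are the frame's x, y, z axes.
In Python, from cell import monitor, grab_frame, camera_info, ticket gives the robot as it stands. The module is installed in compiled form; this text tells all that it offers.
- The arm moves only by the tool servo_tool, never from a script. Its argument "rows" is a list of rows, each an object of numbers: "dx", "dy", "dz": the shift along the tool's x, y, z in mm; "rx", "ry", "rz": the turn, a rotation vector about the tool's x, y, z in degrees; "claw": the finger opening in mm, from 0 to 85.4. A call has 1 to 10 rows; each row shifts and turns the commanded pose from where the row before left it, along the tool's axes as they then stand; what a row does not reach is not made up. A row lasts 1/8 s, in which the tool goes at most 62.5 mm and 10.7 degrees, less where a joint would pass 70% of its speed; a pose out of reach is approached as far as the arm can. A call with a gripper value outside its range is refused whole. The fingers move at their own pace and stop on an object; the grip force is fixed at half the most. Time passes only in rows, so rows that do not move let the fingers close. It gives the time, the measured TCP pose, the force, the opening and the grip force at its end, in the units of the state.
- monitor.read_state(): the state, without advancing time (a new reading comes with each control period).
- grab_frame(name): name is "scene" or "top" or "wrist"; returns (picture, depth): 420x560x3 uint8, red, green, blue; 420x560 float32, m along the optical axis (not along the pixel's ray), 0 where there is no reading.
- camera_info(name): a dict with "fx", "fy", "cx", "cy" (pixels), "xyz" and "attitude" of the camera in the world; the wrist camera has in their place "T_tool_cam" (4x4, takes a point from camera to tool coordinates, whose origin is the TCP and whose axes are the flange's). Camera axes: x right, y down, z forward; pixel columns grow to the right and rows downward; lengths in m; the calibration is good to about 2 mm. A picture is of the moment at which its call begins: read the wrist's pose just before it. camera_info takes no time and is no camera call.
- ticket.close_job(): hands the job in; it is judged then, once.
The state is a dict: "t": time; "joint_positions": joint angles; "dq": joint speeds; "joint_efforts": joint torques, N m; "position": TCP position; "tcp_rot": TCP orientation; "ft_force": force on the tool from outside, world axes, zero at the start; "torque": the same for the moment, N m; "width": finger opening in m; "finger_force": force on a finger pad.
Only numpy, scipy, OpenCV 4.12 (cv2) and the standard library are available. Lean on these libraries where they do the work, as an engineer would, in place of code of your own. Each camera call takes 0.05 s, during which the arm holds its last target. There are 200 camera calls.

## Working session

There is one attempt and no reset: what is moved stays moved. The work goes in short steps, Python scripts to look and compute and a tool call to move; the robot and the scene stay as the last step left them, time stands still between calls to the robot, and variables do not carry over. Pictures are saved under pics/ and viewed, at most 10 in all, crops included, and the job is handed in when it is done.

Besides the shell and the picture viewer there is one more tool, called as name([rows], argument=value, ...), one row to a line, values as JSON. servo_tool: Moves the arm, as the interface text tells. Its arguments: {"type":"object","properties":{"rows":{"type":"array","items":{"type":"object","properties":{"dx":{"type":"number"},"dy":{"type":"number"},"dz":{"type":"number"},"rx":{"type":"number"},"ry":{"type":"number"},"rz":{"type":"number"},"claw":{"type":"number"}}}}},"required":["rows"]}

```bash
mkdir -p pics; cat > h.py <<'E'
import numpy as np, cv2
from cell import monitor, grab_frame, camera_info, ticket
def grab(name):
    s=monitor.read_state(); im,d=grab_frame(name); c=camera_info(name)
    if name=="wrist":
        T=np.eye(4);T[:3,:3]=np.array(s["tcp_rot"]);T[:3,3]=s["position"]
        T=T@np.array(c["T_tool_cam"])
    else:
        T=np.eye(4);T[:3,:3]=np.array(c["attitude"]);T[:3,3]=c["xyz"]
    return im,d,c,T
def pts(d,c,T,m):
    v,u=np.nonzero(m&(d>0)); z=d[v,u]
    P=np.stack([(u-c["cx"])/c["fx"]*z,(v-c["cy"])/c["fy"]*z,z],1)
    return P@T[:3,:3].T+T[:3,3]
def ray(u,v,c,T,h):
    r=T[:3,:3]@np.array([(u-c["cx"])/c["fx"],(v-c["cy"])/c["fy"],1]); return T[:3,3]+r*(h-T[2,3])/r[2]
E
python3 - <<'E'
from h import *
for n in("top","scene"):
    im,d,c,T=grab(n); cv2.imwrite(f"pics/{n}0.png",im[...,::-1]); print(n,T.round(3).tolist(),c["fx"])
    np.savez(f"{n}0.npz",im=im,d=d)
s=monitor.read_state();print(s["t"],s["position"],s["tcp_rot"],s["ft_force"])
E
```

```text
top [[0.017, -0.988, 0.155, 0.336], [-1.0, -0.02, -0.017, 0.014], [0.019, -0.155, -0.988, 1.227], [0.0, 0.0, 0.0, 1.0]] 537.8150289358483
scene [[0.873, -0.367, 0.321, 0.222], [-0.487, -0.659, 0.573, -0.482], [0.001, -0.657, -0.754, 0.684], [0.0, 0.0, 0.0, 1.0]] 400.8141740333533
0.1 [0.19604681 0.51356011 0.24482864] [[-9.34218249e-01  3.56701638e-01 -4.52768844e-04]
 [ 3.56701916e-01  9.34217755e-01 -9.63488480e-04]
 [ 7.93067745e-05 -1.06161204e-03 -9.99999433e-01]] [ 0.43045663 -0.22041093 -0.69819737]
```

View pics/top0.png

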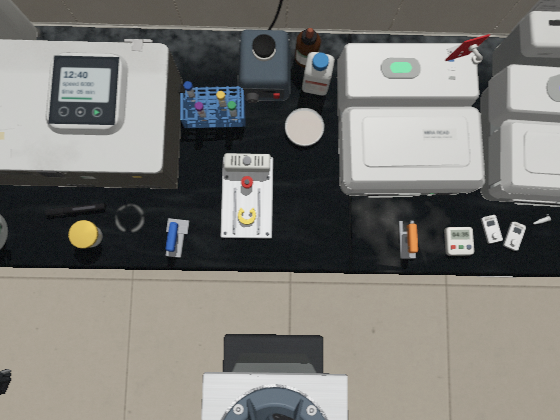

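View pics/scene0.png

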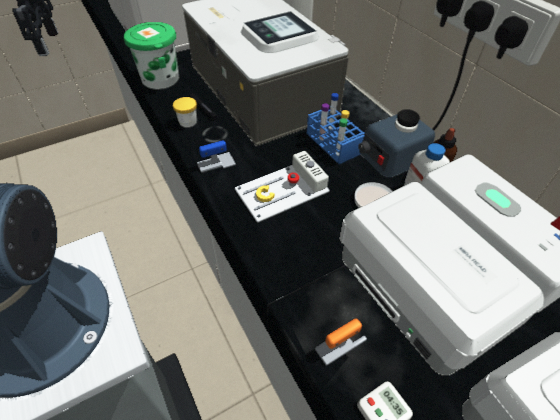

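The top view shows the fork at about (410,238), the scraper at (173,237), the clip at (246,216), and the red cap at (247,182). The plate spans about (222-272, 155-237). The scene view agrees, with the fork right of the unit and its handle roughly along x.

```bash
cat >> h.py <<'E'
def masks(im):
    h=cv2.cvtColor(im,cv2.COLOR_RGB2HSV); H,S,V=[h[...,i].astype(int) for i in range(3)]
    return dict(orange=(H>=6)&(H<=18)&(S>150)&(V>100), blue=(H>=100)&(H<=125)&(S>140)&(V>60), yellow=(H>=20)&(H<=33)&(S>120)&(V>100), red=((H<5)|(H>174))&(S>150)&(V>80))
def blobs(m,amin=30):
    n,l,st,ce=cv2.connectedComponentsWithStats(m.astype(np.uint8)); return [(l==i) for i in range(1,n) if st[i,4]>=amin]
E
python3 - <<'E'
from h import *
for n in("top","scene"):
    z=np.load(n+"0.npz"); im,d=z["im"],z["d"]; c=camera_info(n); T=np.eye(4);T[:3,:3]=np.array(c["attitude"]);T[:3,3]=c["xyz"]
    for k,m in masks(im).items():
        for b in blobs(m):
            P=pts(d,c,T,b)
            v,u=np.nonzero(b)
            if len(P)==0 or not(.25<P[:,0].mean()<.7 and P[:,2].mean()<.09): continue
            top=P[P[:,2]>np.percentile(P[:,2],90)-.006]
            r=cv2.minAreaRect((top[:,:2]*1000).astype(np.float32))
            print(n,k,(u.mean().round(1),v.mean().round(1)),len(P),"top mean",top.mean(0).round(4),np.percentile(P[:,2],[5,50,95]).round(4),"rect",np.round(r[0],1),np.round(r[1],1),round(r[2],1))
    # plate: height 8mm points, near unit
    P=pts(d,c,T,d>0); q=P[(P[:,0]>.2)&(P[:,0]<.7)&(abs(P[:,1]-.1)<.2)&(P[:,2]>.005)&(P[:,2]<.0115)]
    col=im[(d>0)][(P[:,0]>.2)&(P[:,0]<.7)&(abs(P[:,1]-.1)<.2)&(P[:,2]>.005)&(P[:,2]<.0115)]
    q=q[col.min(1)>120]
    r=cv2.minAreaRect((q[:,:2]*1000).astype(np.float32)); print("plate",len(q),q.mean(0).round(4),r)
E
```

```text
top orange (np.float64(412.6), np.float64(237.9)) 253 top mean [ 0.4493 -0.2956  0.0619] [0.051  0.0606 0.0654] rect [ 449.  -295.6] [61.4 16.8] 2.1
top blue (np.float64(171.3), np.float64(236.6)) 253 top mean [0.443  0.23   0.0619] [0.0018 0.0613 0.0647] rect [443.1 230. ] [17.4 62. ] 85.0
top yellow (np.float64(246.2), np.float64(217.3)) 110 top mean [0.4923 0.0711 0.02  ] [0.0133 0.0195 0.0232] rect [495.3  72.4] [32.2 36.3] 1.2
top yellow (np.float64(82.6), np.float64(233.6)) 651 top mean [0.4445 0.4208 0.0624] [0.0568 0.0619 0.0655] rect [444.9 420.6] [59.2 58.1] 49.7
top red (np.float64(246.6), np.float64(182.0)) 71 top mean [0.5713 0.0724 0.0331] [0.0294 0.0329 0.0366] rect [572.5  72.9] [26.1 20.6] 1.4
plate 2501 [0.522  0.08   0.0081] ((543.216552734375, 70.62446594238281), (204.5086669921875, 442.3778991699219), 50.25920104980469)
scene orange (np.float64(343.2), np.float64(332.8)) 512 top mean [ 0.4491 -0.2961  0.063 ] [0.0456 0.0626 0.065 ] rect [ 450.4 -295.6] [62.7 17. ] 1.8
scene blue (np.float64(212.5), np.float64(148.2)) 305 top mean [0.4435 0.2298 0.0637] [0.0412 0.0592 0.0662] rect [444.3 231.3] [17.4 62. ] 86.6
scene yellow (np.float64(184.5), np.float64(104.7)) 320 top mean [0.4452 0.4193 0.065 ] [0.055  0.0647 0.067 ] rect [446.4 421.7] [59.1 58.3] 61.3
scene yellow (np.float64(263.8), np.float64(193.9)) 168 top mean [0.4959 0.0702 0.0218] [0.0119 0.0212 0.0238] rect [496.8  71.3] [39.2 35.7] 84.7
scene red (np.float64(293.2), np.float64(177.9)) 76 top mean [0.5733 0.0699 0.0345] [0.0279 0.0346 0.0364] rect [573.9  71.3] [24.6 23.1] 60.0
scene red (np.float64(370.7), np.float64(401.1)) 33 top mean [ 0.4363 -0.3963  0.0206] [0.0191 0.0205 0.022 ] rect [ 436.2 -396.5] [7.2 9.8] 0.6
plate 1582 [0.5112 0.0868 0.0097] ((518.3815307617188, 133.86444091796875), (185.02749633789062, 280.22821044921875), 12.650789260864258)
```

servo_tool([
  {"rz":-10,"dz":-10},
  {"rz":-10,"dz":-10},
  {"rz":-3,"dz":-10},
])

```text
invalid input
```

servo_tool([
  {"dx":-26,"dy":-50},
  {"dx":-26,"dy":-50},
  {"dx":-26,"dy":-50},
  {"dx":-26,"dy":-50},
  {"dx":-26,"dy":-50},
  {"dx":-26,"dy":-50},
  {"dx":-26,"dy":-50},
  {"dx":-26,"dy":-50},
  {"dx":-26,"dy":-50},
  {},
])

```text
invalid input
```

```bash
cat >> h.py <<'E'
def delta(goal,yaw):
    "tool-frame mm shift to goal, tool y axis to heading yaw+90 (deg), tool down"
    s=monitor.read_state(); R=np.array(s["tcp_rot"]); p=np.array(s["position"])
    a=np.deg2rad(yaw); Rg=np.array([[-np.cos(a),-np.sin(a),0],[-np.sin(a),np.cos(a),0],[0,0,-1]])
    rv=cv2.Rodrigues(R.T@Rg)[0].ravel()*180/np.pi
    print("t",round(s["t"],2),"pos",p.round(4),"rotvec",rv.round(2),"shift before turn",(R.T@(np.array(goal)-p)*1000).round(1),"after turn",(Rg.T@(np.array(goal)-p)*1000).round(1),"w",round(s["width"],4),"F",np.round(s["ft_force"],1))
E
python3 - <<'E'
from h import *
print(np.round(camera_info("wrist")["T_tool_cam"],3).tolist())
im,d,c,T=grab("wrist"); cv2.imwrite("pics/w1.png",im[...,::-1]); np.savez("w1.npz",im=im,d=d,T=T)
delta([.449,-.2958,.27],2); print(monitor.read_state()["joint_positions"])
E
```

```text
[[-0.001, -0.95, -0.312, 0.08], [1.0, -0.0, -0.0, 0.0], [0.0, -0.312, 0.95, -0.129], [0.0, 0.0, 0.0, 1.0]]
t 0.15 pos [0.1961 0.5136 0.2449] rotvec [-5.00e-02 -1.00e-02 -2.29e+01] shift before turn [-525.  -665.9  -24.5] after turn [-224.5 -817.7  -25.1] w 0.0853 F [-0.3  0.  -0. ]
[ 6.42508209e+01  2.01175823e+01  9.46689492e+01 -1.84307181e-03
  6.52671902e+01 -4.84932596e+00]
```

View pics/w1.png

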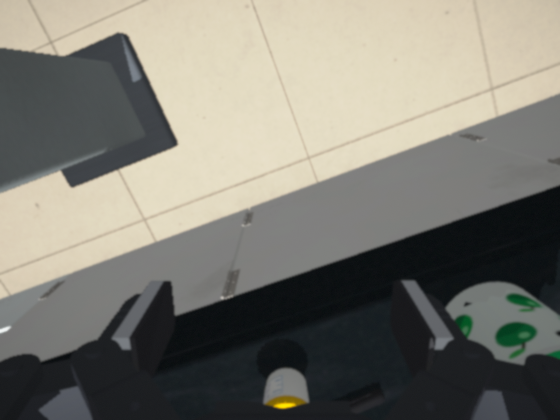

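The move was refused, so this is still the start view: bench edge and tub at the bottom, nothing relevant. I'll retry with all fields given.

servo_tool([
  {"dx":0,"dy":0,"dz":-10,"rx":0,"ry":0,"rz":-10,"claw":85},
  {"dx":0,"dy":0,"dz":-10,"rx":0,"ry":0,"rz":-10,"claw":85},
  {"dx":0,"dy":0,"dz":-10,"rx":0,"ry":0,"rz":-3,"claw":85},
])

```text
t: 0.52
position: [0.1961, 0.5137, 0.2754]
tcp_rot: [[-0.999, -0.04, -0.0], [-0.04, 0.999, -0.001], [0.0, -0.0, -1.0]]
ft_force: [-0.1, -0.2, 0.6]
width: 0.0853
finger_force: 0.0
```

servo_tool([
  {"dx":-26,"dy":-50,"dz":0,"rx":0,"ry":0,"rz":0,"claw":85},
  {"dx":-26,"dy":-50,"dz":0,"rx":0,"ry":0,"rz":0,"claw":85},
  {"dx":-26,"dy":-50,"dz":0,"rx":0,"ry":0,"rz":0,"claw":85},
  {"dx":-26,"dy":-50,"dz":0,"rx":0,"ry":0,"rz":0,"claw":85},
  {"dx":-26,"dy":-50,"dz":0,"rx":0,"ry":0,"rz":0,"claw":85},
  {"dx":-26,"dy":-50,"dz":0,"rx":0,"ry":0,"rz":0,"claw":85},
  {"dx":-26,"dy":-50,"dz":0,"rx":0,"ry":0,"rz":0,"claw":85},
  {"dx":-26,"dy":-50,"dz":0,"rx":0,"ry":0,"rz":0,"claw":85},
  {"dx":-26,"dy":-50,"dz":0,"rx":0,"ry":0,"rz":0,"claw":85},
  {"dx":0,"dy":0,"dz":0,"rx":0,"ry":0,"rz":0,"claw":85},
])

```text
t: 1.78
position: [0.4476, 0.07, 0.2751]
tcp_rot: [[-0.999, -0.032, -0.0], [-0.032, 0.999, -0.0], [0.0, -0.0, -1.0]]
ft_force: [0.2, 0.1, 0.1]
width: 0.0849
finger_force: 0.0
```

```bash
python3 - <<'E'
from h import *
im,d,c,T=grab("wrist"); cv2.imwrite("pics/w2.png",im[...,::-1]); np.savez("w2.npz",im=im,d=d,T=T)
delta([.449,-.2958,.27],2); print(monitor.read_state()["joint_positions"])
E
```

```text
t 1.82 pos [0.4468 0.0715 0.275 ] rotvec [ 0.   -0.04 -0.08] shift before turn [  10.1 -367.2    5. ] after turn [  10.6 -367.2    5. ] w 0.0849 F [-0.2  0.2  0.2]
[ 3.19303948e+00  7.89848514e+00  1.06136071e+02  6.01251018e-03
  6.60066605e+01 -8.87331365e+01]
```

View pics/w2.png

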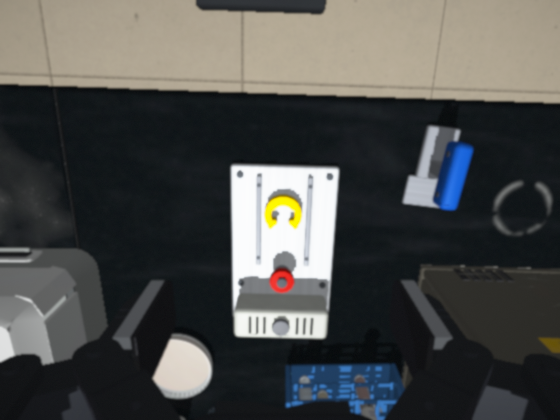

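The wrist view shows the plate with its near edge from (232,165) to (338,168). The rails are at u≈259 and 309, the clip at (283,212), and the cap at (282,281). The scraper stands at (440,170), clear to +y.

```bash
cat >> h.py <<'E'
def unit(im,c,T,d):
    M=masks(im); out={}
    for k,h in(("yellow",.020),("red",.0325)):
        bs=[b for b in blobs(M[k],60)]
        for b in bs:
            v,u=np.nonzero(b); P=np.array([ray(a,e,c,T,h)[:2] for a,e in zip(u,v)])
            m=P.mean(0)
            if abs(m[1]-.0715)<.05 and .4<m[0]<.65:
                o,r=cv2.minEnclosingCircle((P*1000).astype(np.float32)); print(k,np.round(o,1),"diam",round(2*r,1),"n",len(P)); out[k]=o
    return out
E
python3 - <<'E'
from h import *
z=np.load("w2.npz"); im,d,T=z["im"],z["d"],z["T"]; c=camera_info("wrist")
unit(im,c,T,d)
g=im.min(2)
w=(g>110); w[340:]=0; w[:150]=0; w[:,:215]=0; w[:,350:]=0
# edges per row (left/right) rows 175..270, near edge per column
L=[];R=[];N=[]
for v in range(180,270,4):
    u=np.nonzero(w[v])[0]; L.append(ray(u.min()-.5,v,c,T,.008)[:2]); R.append(ray(u.max()+.5,v,c,T,.008)[:2])
for u in range(245,330,4):
    v=np.nonzero(w[:,u])[0]; N.append(ray(u,v.min()-.5,c,T,.008)[:2])
L,R,N=map(np.array,(L,R,N))
pl=np.polyfit(L[:,0],L[:,1],1);pr=np.polyfit(R[:,0],R[:,1],1);pn=np.polyfit(N[:,1],N[:,0],1)
print("side yaw",np.degrees(np.arctan([pl[0],pr[0],-pn[0]])).round(2),"y sides at x.5",np.polyval(pl,.5),np.polyval(pr,.5),"near x at y.07",np.polyval(pn,.07))
# fork refine none; scraper check
E
```

```text
yellow [498.3  72.2] diam 42.5 n 645
red [571.5  72.3] diam 29.8 n 358
side yaw [0.2  0.21 0.11] y sides at x.5 0.014959967618960127 0.1311799442550397 near x at y.07 0.4481722717854561
```

servo_tool([
  {"dx":1,"dy":-46,"dz":0,"rx":0,"ry":0,"rz":0,"claw":85},
  {"dx":1,"dy":-46,"dz":0,"rx":0,"ry":0,"rz":0,"claw":85},
  {"dx":1,"dy":-46,"dz":0,"rx":0,"ry":0,"rz":0,"claw":85},
  {"dx":1,"dy":-46,"dz":0,"rx":0,"ry":0,"rz":0,"claw":85},
  {"dx":1,"dy":-46,"dz":0,"rx":0,"ry":0,"rz":0,"claw":85},
  {"dx":2,"dy":-46,"dz":0,"rx":0,"ry":0,"rz":0,"claw":85},
  {"dx":2,"dy":-46,"dz":0,"rx":0,"ry":0,"rz":0,"claw":85},
  {"dx":2,"dy":-45,"dz":0,"rx":0,"ry":0,"rz":0,"claw":85},
  {"dx":0,"dy":0,"dz":40,"rx":0,"ry":0,"rz":0,"claw":85},
  {"dx":0,"dy":0,"dz":20,"rx":0,"ry":0,"rz":0,"claw":85},
])

```text
t: 3.08
position: [0.4487, -0.2931, 0.2134]
tcp_rot: [[-0.999, -0.037, -0.002], [-0.037, 0.999, 0.002], [0.002, 0.002, -1.0]]
ft_force: [0.2, 1.0, -0.3]
width: 0.0848
finger_force: 0.0
```

```bash
python3 - <<'E'
from h import *
im,d,c,T=grab("wrist"); cv2.imwrite("pics/w3.png",im[...,::-1]); np.savez("w3.npz",im=im,d=d,T=T)
b=max(blobs(masks(im)["orange"]),key=lambda b:b.sum())
P=pts(d,c,T,b); top=P[P[:,2]>.056]; r=cv2.minAreaRect((top[:,:2]*1000).astype(np.float32)); print(top.mean(0).round(4),np.percentile(P[:,2],95),r)
delta([.449,-.2958,.054],2)
E
```

```text
[ 0.4439 -0.2932  0.0598] 0.06146357460985551 ((451.0687561035156, -295.0852355957031), (63.6671257019043, 16.938377380371094), 1.3903709650039673)
t 3.12 pos [ 0.4482 -0.2924  0.2115] rotvec [ 0.2  -0.22  0.15] shift before turn [ -1.3  -3.9 157.5] after turn [ -0.7  -3.4 157.5] w 0.0852 F [-1.7  1.1 -3.2]
```

View pics/w3.png

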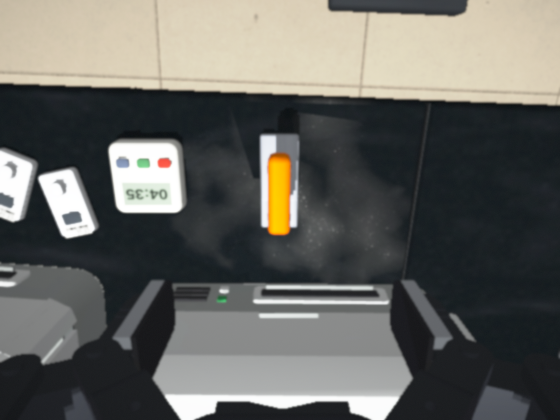

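The fork is directly below: handle from (280,153) to (280,235), yaw about 1.5°. The space around it is free and the instrument front starts at row 283.

servo_tool([
  {"dx":-2,"dy":-2,"dz":30,"rx":0,"ry":0,"rz":0.5,"claw":85},
  {"dx":0,"dy":0,"dz":30,"rx":0,"ry":0,"rz":0,"claw":85},
  {"dx":0,"dy":0,"dz":20,"rx":0,"ry":0,"rz":0,"claw":85},
  {"dx":0,"dy":0,"dz":0,"rx":0,"ry":0,"rz":0,"claw":85},
  {"dx":0,"dy":0,"dz":0,"rx":0,"ry":0,"rz":0,"claw":85},
])

```text
t: 3.75
position: [0.4517, -0.2962, 0.1365]
tcp_rot: [[-1.0, -0.029, 0.001], [-0.029, 1.0, -0.001], [-0.001, -0.001, -1.0]]
ft_force: [-0.8, -1.0, 0.7]
width: 0.0851
finger_force: 0.0
```

```bash
python3 - <<'E'
from h import *
im,d,c,T=grab("wrist"); np.savez("w4.npz",im=im,d=d,T=T)
b=max(blobs(masks(im)["orange"]),key=lambda b:b.sum())
P=pts(d,c,T,b); top=P[P[:,2]>.058]; r=cv2.minAreaRect((top[:,:2]*1000).astype(np.float32)); print(top.mean(0).round(4),np.percentile(P[:,2],95),r)
v,u=np.nonzero(b);Q=np.array([ray(a,e,c,T,.061)[:2] for a,e in zip(u,v)]);print(cv2.minAreaRect((Q*1000).astype(np.float32)))
delta([.4505,-.2955,.041],1.5)
P=pts(d,c,T,d>0);P=P[(P[:,2]>.06)&(abs(P[:,1]+.295)<.07)&(P[:,0]>.485)];print("obst",P[:,0].min() if len(P) else None, P[:,2].max() if len(P) else None)
E
```

```text
[ 0.4426 -0.2927  0.0599] 0.061159696791533366 ((450.5262145996094, -295.0163269042969), (62.39949417114258, 17.020200729370117), 1.8206900358200073)
((448.614990234375, -295.571533203125), (66.37348175048828, 18.002548217773438), 1.6333688497543335)
t 3.8 pos [ 0.4517 -0.2964  0.1366] rotvec [-0.06  0.08  0.13] shift before turn [ 1.3  1.  95.6] after turn [ 1.2  0.9 95.6] w 0.0848 F [-0.3 -1.   0.3]
obst 0.5421005466393608 0.10128839054050798
```

servo_tool([
  {"dx":1,"dy":1,"dz":25,"rx":0,"ry":0,"rz":0,"claw":85},
  {"dx":0,"dy":0,"dz":25,"rx":0,"ry":0,"rz":0,"claw":85},
  {"dx":0,"dy":0,"dz":25,"rx":0,"ry":0,"rz":0,"claw":60},
  {"dx":0,"dy":0,"dz":15,"rx":0,"ry":0,"rz":0,"claw":40},
  {"dx":0,"dy":0,"dz":5.5,"rx":0,"ry":0,"rz":0,"claw":25},
  {"dx":0,"dy":0,"dz":0,"rx":0,"ry":0,"rz":0,"claw":10},
  {"dx":0,"dy":0,"dz":0,"rx":0,"ry":0,"rz":0,"claw":5},
  {"dx":0,"dy":0,"dz":0,"rx":0,"ry":0,"rz":0,"claw":5},
  {"dx":0,"dy":0,"dz":0,"rx":0,"ry":0,"rz":0,"claw":5},
  {"dx":0,"dy":0,"dz":0,"rx":0,"ry":0,"rz":0,"claw":5},
])

```text
t: 5.05
position: [0.4501, -0.2955, 0.04]
tcp_rot: [[-1.0, -0.028, 0.0], [-0.028, 1.0, -0.0], [-0.0, -0.0, -1.0]]
ft_force: [-0.6, 0.5, 1.3]
width: 0.0174
finger_force: 58.8
```

servo_tool([
  {"dx":0,"dy":0,"dz":-10,"rx":0,"ry":0,"rz":0,"claw":5},
  {"dx":0,"dy":0,"dz":-20,"rx":0,"ry":0,"rz":0,"claw":5},
  {"dx":10,"dy":10,"dz":-30,"rx":0,"ry":0,"rz":1.4,"claw":5},
  {"dx":15,"dy":30,"dz":-20,"rx":0,"ry":0,"rz":0,"claw":5},
  {"dx":15,"dy":40,"dz":0,"rx":0,"ry":0,"rz":0,"claw":5},
  {"dx":0,"dy":50,"dz":0,"rx":0,"ry":0,"rz":0,"claw":5},
  {"dx":0,"dy":50,"dz":0,"rx":0,"ry":0,"rz":0,"claw":5},
  {"dx":0,"dy":50,"dz":0,"rx":0,"ry":0,"rz":0,"claw":5},
  {"dx":0,"dy":50,"dz":0,"rx":0,"ry":0,"rz":0,"claw":5},
  {"dx":0,"dy":50,"dz":0,"rx":0,"ry":0,"rz":0,"claw":5},
])

```text
t: 6.3
position: [0.4086, 0.0357, 0.1205]
tcp_rot: [[-1.0, -0.003, 0.001], [-0.003, 1.0, -0.0], [-0.001, -0.0, -1.0]]
ft_force: [0.9, 0.6, -2.6]
width: 0.0173
finger_force: 58.8
```

servo_tool([
  {"dx":0,"dy":25,"dz":0,"rx":0,"ry":0,"rz":0,"claw":5},
  {"dx":0,"dy":13,"dz":0,"rx":0,"ry":0,"rz":0,"claw":5},
  {"dx":0,"dy":0,"dz":0,"rx":0,"ry":0,"rz":0,"claw":5},
  {"dx":0,"dy":0,"dz":0,"rx":0,"ry":0,"rz":0,"claw":5},
])

```text
t: 6.8
position: [0.4086, 0.0714, 0.1199]
tcp_rot: [[-1.0, -0.003, 0.0], [-0.003, 1.0, -0.0], [-0.0, -0.0, -1.0]]
ft_force: [-0.9, -0.5, -2.4]
width: 0.0173
finger_force: 58.9
```

```bash
python3 - <<'E'
from h import *
delta([.412,.0727,.0555],.2)
for n in("wrist","scene"):
    im,d,c,T=grab(n); np.savez(n[0]+"5.npz",im=im,d=d,T=T)
    if n=="wrist": unit(im,c,T,d); a=im
    else: b=im
cv2.imwrite("pics/w5.png",np.hstack([a[:, 130:430],cv2.resize(b[100:310,140:390],(500,420))])[...,::-1])
E
```

```text
t 6.8 pos [0.4086 0.0714 0.1199] rotvec [-0.01  0.   -0.04] shift before turn [-3.4  1.3 64.4] after turn [-3.4  1.3 64.4] w 0.0173 F [-0.9 -0.5 -2.4]
yellow [517.9  76.8] diam 90.9 n 3750
```

View pics/w5.png

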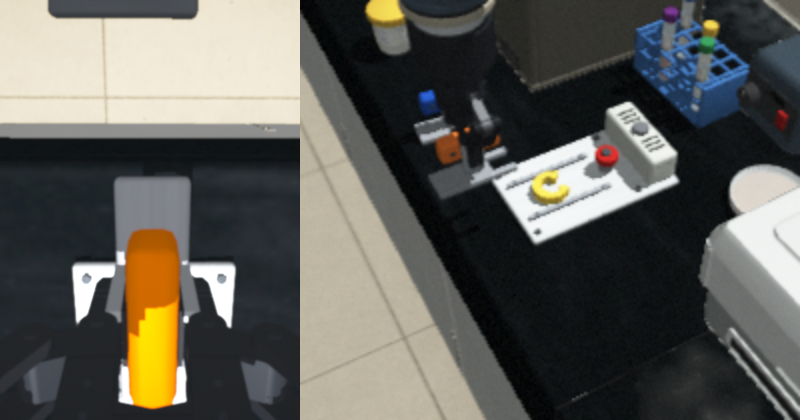

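The crop shows the fork held level with its tines toward +x. In the scene half the clip lies ahead of it, between the rails, with the red cap beyond. I'll lower to push height.

servo_tool([
  {"dx":0,"dy":1.3,"dz":25,"rx":0,"ry":0,"rz":0,"claw":5},
  {"dx":0,"dy":0,"dz":25,"rx":0,"ry":0,"rz":0,"claw":5},
  {"dx":0,"dy":0,"dz":10,"rx":0,"ry":0,"rz":0,"claw":5},
  {"dx":0,"dy":0,"dz":4,"rx":0,"ry":0,"rz":0,"claw":5},
  {"dx":0,"dy":0,"dz":0,"rx":0,"ry":0,"rz":0,"claw":5},
  {"dx":0,"dy":0,"dz":0,"rx":0,"ry":0,"rz":0,"claw":5},
])

```text
t: 7.65
position: [0.4089, 0.0735, 0.0564]
tcp_rot: [[-1.0, -0.003, 0.001], [-0.003, 1.0, 0.0], [-0.001, 0.0, -1.0]]
ft_force: [0.1, 0.9, -1.8]
width: 0.0172
finger_force: 58.9
```

```bash
python3 - <<'E'
from h import *
delta([.51,.0727,.0555],.2)
im,d,c,T=grab("top"); b=masks(im)["orange"]
for b in blobs(b,20):
    P=pts(d,c,T,b)
    if len(P) and .2<P[:,0].mean()<.6: print(P.mean(0).round(4),np.percentile(P[:,2],95).round(4))
unit(im,c,T,d)
E
```

```text
t 7.65 pos [0.4089 0.0735 0.0564] rotvec [ 0.    0.06 -0.  ] shift before turn [-101.1   -1.1    1. ] after turn [-101.1   -1.1    0.9] w 0.0172 F [ 0.1  0.9 -1.8]
red [572.3  72.8] diam 25.8 n 71
```

servo_tool([
  {"dx":-10,"dy":-0.5,"dz":0.6,"rx":0,"ry":0,"rz":0,"claw":5},
  {"dx":-10,"dy":0,"dz":0,"rx":0,"ry":0,"rz":0,"claw":5},
  {"dx":-6,"dy":0,"dz":0,"rx":0,"ry":0,"rz":0,"claw":5},
  {"dx":-6,"dy":0,"dz":0,"rx":0,"ry":0,"rz":0,"claw":5},
  {"dx":-6,"dy":0,"dz":0,"rx":0,"ry":0,"rz":0,"claw":5},
  {"dx":-6,"dy":0,"dz":0,"rx":0,"ry":0,"rz":0,"claw":5},
  {"dx":-6,"dy":0,"dz":0,"rx":0,"ry":0,"rz":0,"claw":5},
  {"dx":-6,"dy":0,"dz":0,"rx":0,"ry":0,"rz":0,"claw":5},
  {"dx":0,"dy":0,"dz":0,"rx":0,"ry":0,"rz":0,"claw":5},
  {"dx":0,"dy":0,"dz":0,"rx":0,"ry":0,"rz":0,"claw":5},
])

```text
t: 8.95
position: [0.4643, 0.0732, 0.0551]
tcp_rot: [[-1.0, -0.004, -0.0], [-0.004, 1.0, -0.0], [0.0, -0.0, -1.0]]
ft_force: [-0.3, 0.1, -1.7]
width: 0.0173
finger_force: 58.9
```

```bash
python3 - <<'E'
from h import *
delta([.51,.0727,.0555],.2)
for n in("scene","top"):
    im,d,c,T=grab(n); unit(im,c,T,d)
    if n=="scene": cv2.imwrite("pics/s6.png",cv2.resize(im[110:260,170:370],(800,600),interpolation=cv2.INTER_CUBIC)[...,::-1])
E
```

```text
t 8.95 pos [0.4643 0.0732 0.0551] rotvec [-0.   -0.02  0.  ] shift before turn [-45.7  -0.6  -0.4] after turn [-45.7  -0.6  -0.4] w 0.0173 F [-0.3  0.1 -1.7]
yellow [530.6  71.2] diam 51.8 n 155
red [574.4  71.3] diam 31.8 n 74
red [572.3  72.8] diam 25.8 n 67
```

View pics/s6.png

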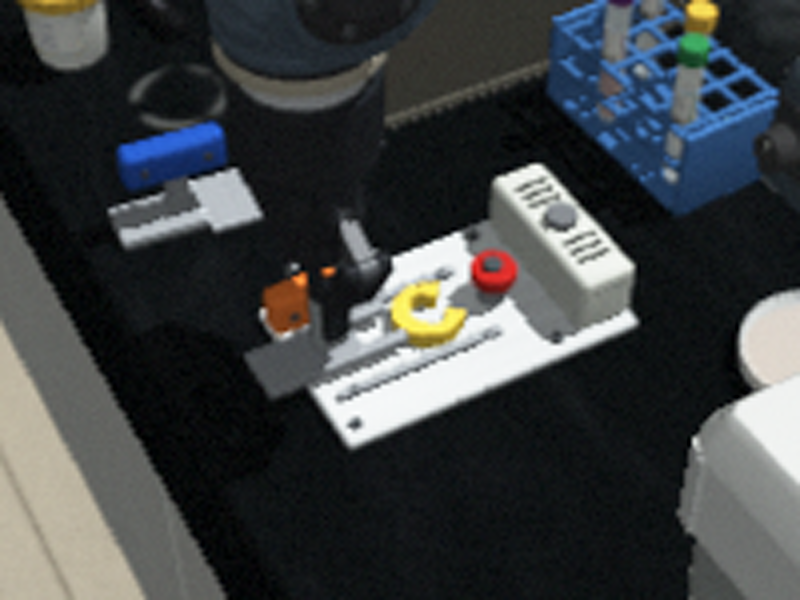

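The clip moves ahead of the tines, straight in its lane and with its mouth toward the red cap. I'll go on to the spindle.

servo_tool([
  {"dx":-6,"dy":0,"dz":0,"rx":0,"ry":0,"rz":0,"claw":5},
  {"dx":-6,"dy":0,"dz":0,"rx":0,"ry":0,"rz":0,"claw":5},
  {"dx":-6,"dy":0,"dz":0,"rx":0,"ry":0,"rz":0,"claw":5},
  {"dx":-6,"dy":0,"dz":0,"rx":0,"ry":0,"rz":0,"claw":5},
  {"dx":-4,"dy":0,"dz":0,"rx":0,"ry":0,"rz":0,"claw":5},
  {"dx":-3,"dy":0,"dz":0,"rx":0,"ry":0,"rz":0,"claw":5},
  {"dx":-3,"dy":0,"dz":0,"rx":0,"ry":0,"rz":0,"claw":5},
])

```text
t: 9.93
position: [0.4975, 0.0732, 0.0549]
tcp_rot: [[-1.0, -0.003, -0.003], [-0.003, 1.0, -0.0], [0.003, -0.0, -1.0]]
ft_force: [-5.9, -1.4, 0.5]
width: 0.0172
finger_force: 59.4
```

servo_tool([
  {"dx":-3,"dy":0,"dz":0,"rx":0,"ry":0,"rz":0,"claw":5},
  {"dx":-2,"dy":0,"dz":0,"rx":0,"ry":0,"rz":0,"claw":5},
])

```text
t: 10.18
position: [0.5037, 0.0733, 0.0551]
tcp_rot: [[-1.0, -0.003, 0.0], [-0.003, 1.0, 0.0], [-0.0, 0.0, -1.0]]
ft_force: [-1.0, -0.5, -2.2]
width: 0.017
finger_force: 59.0
```

servo_tool([
  {"dx":-2,"dy":0,"dz":0,"rx":0,"ry":0,"rz":0,"claw":5},
  {"dx":-2,"dy":0,"dz":0,"rx":0,"ry":0,"rz":0,"claw":5},
  {"dx":-2,"dy":0,"dz":0,"rx":0,"ry":0,"rz":0,"claw":5},
  {"dx":0,"dy":0,"dz":0,"rx":0,"ry":0,"rz":0,"claw":5},
])

```text
t: 10.68
position: [0.5097, 0.0733, 0.0552]
tcp_rot: [[-1.0, -0.003, 0.0], [-0.003, 1.0, 0.0], [-0.0, 0.0, -1.0]]
ft_force: [0.7, 0.4, -1.1]
width: 0.0174
finger_force: 59.0
```

```bash
python3 - <<'E'
from h import *
delta([.51,.0727,.0555],.2)
im,d,c,T=grab("scene"); unit(im,c,T,d); cv2.imwrite("pics/s7.png",cv2.resize(im[110:260,170:370],(800,600),interpolation=cv2.INTER_CUBIC)[...,::-1])
E
```

```text
t 10.68 pos [0.5097 0.0733 0.0552] rotvec [ 0.    0.02 -0.  ] shift before turn [-0.3 -0.6 -0.3] after turn [-0.3 -0.6 -0.3] w 0.0174 F [ 0.7  0.4 -1.1]
yellow [572.3  67.8] diam 43.1 n 100
red [574.3  71.2] diam 32.0 n 74
```

View pics/s7.png

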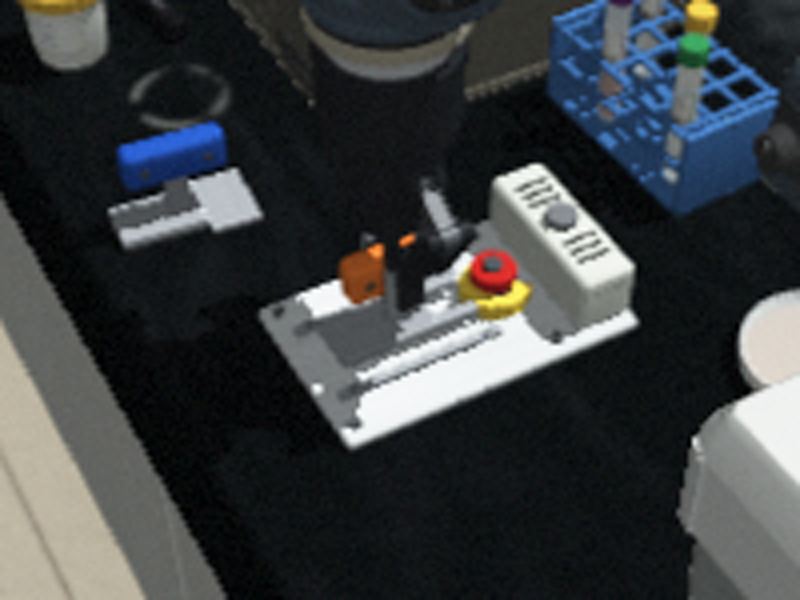

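The clip surrounds the groove beneath the cap at about (490,285). I'll seat it with 2 mm more, then check the force.

servo_tool([
  {"dx":-1,"dy":0,"dz":0,"rx":0,"ry":0,"rz":0,"claw":5},
  {"dx":-1,"dy":0,"dz":0,"rx":0,"ry":0,"rz":0,"claw":5},
  {"dx":0,"dy":0,"dz":0,"rx":0,"ry":0,"rz":0,"claw":5},
])

```text
t: 11.1
position: [0.5109, 0.0733, 0.055]
tcp_rot: [[-1.0, -0.003, -0.001], [-0.003, 1.0, -0.0], [0.001, -0.0, -1.0]]
ft_force: [-4.3, -0.1, 0.1]
width: 0.0176
finger_force: 59.1
```

servo_tool([
  {"dx":5,"dy":0,"dz":0,"rx":0,"ry":0,"rz":0,"claw":5},
  {"dx":15,"dy":0,"dz":0,"rx":0,"ry":0,"rz":0,"claw":5},
  {"dx":20,"dy":0,"dz":0,"rx":0,"ry":0,"rz":0,"claw":5},
  {"dx":20,"dy":0,"dz":-10,"rx":0,"ry":0,"rz":0,"claw":5},
  {"dx":5,"dy":0,"dz":-30,"rx":0,"ry":0,"rz":0,"claw":5},
  {"dx":0,"dy":-30,"dz":-20,"rx":0,"ry":0,"rz":0,"claw":5},
  {"dx":0,"dy":-45,"dz":0,"rx":0,"ry":0,"rz":0,"claw":5},
  {"dx":0,"dy":-50,"dz":0,"rx":0,"ry":0,"rz":0,"claw":5},
  {"dx":0,"dy":-50,"dz":0,"rx":0,"ry":0,"rz":0,"claw":5},
  {"dx":0,"dy":-50,"dz":0,"rx":0,"ry":0,"rz":0,"claw":5},
])

```text
t: 12.35
position: [0.4472, -0.1536, 0.1154]
tcp_rot: [[-1.0, -0.003, 0.001], [-0.003, 1.0, -0.001], [-0.001, -0.001, -1.0]]
ft_force: [0.4, -0.1, -1.4]
width: 0.0173
finger_force: 59.0
```

servo_tool([
  {"dx":0,"dy":-35,"dz":0,"rx":0,"ry":0,"rz":0,"claw":5},
  {"dx":0,"dy":-15,"dz":20,"rx":0,"ry":0,"rz":0,"claw":5},
  {"dx":0,"dy":0,"dz":25,"rx":0,"ry":0,"rz":0,"claw":5},
  {"dx":0,"dy":0,"dz":15,"rx":0,"ry":0,"rz":0,"claw":5},
  {"dx":0,"dy":0,"dz":5,"rx":0,"ry":0,"rz":0,"claw":5},
  {"dx":0,"dy":0,"dz":0,"rx":0,"ry":0,"rz":0,"claw":5},
  {"dx":0,"dy":0,"dz":0,"rx":0,"ry":0,"rz":0,"claw":5},
])

```text
t: 13.22
position: [0.4479, -0.202, 0.0509]
tcp_rot: [[-1.0, -0.004, 0.001], [-0.004, 1.0, -0.001], [-0.001, -0.001, -1.0]]
ft_force: [-0.0, -0.1, -2.3]
width: 0.0172
finger_force: 59.0
```

```bash
python3 - <<'E'
from h import *
delta([.445,-.2,.0405],.2)
for n in("scene","top"):
    im,d,c,T=grab(n); unit(im,c,T,d)
E
```

```text
t 13.22 pos [ 0.4479 -0.202   0.0509] rotvec [-0.04  0.06  0.02] shift before turn [ 2.9  2.  10.4] after turn [ 2.9  2.  10.4] w 0.0172 F [-0.  -0.1 -2.3]
yellow [572.7  72.4] diam 40.8 n 92
red [572.3  72.8] diam 25.8 n 70
```

The clip is at (572.7,72.4) and the cap at (572.3,72.8), so it is home. Now I'll set the fork down.

servo_tool([
  {"dx":0,"dy":0,"dz":5,"rx":0,"ry":0,"rz":0,"claw":5},
  {"dx":0,"dy":0,"dz":3,"rx":0,"ry":0,"rz":0,"claw":5},
  {"dx":0,"dy":0,"dz":2,"rx":0,"ry":0,"rz":0,"claw":5},
  {"dx":0,"dy":0,"dz":0.5,"rx":0,"ry":0,"rz":0,"claw":5},
  {"dx":0,"dy":0,"dz":0,"rx":0,"ry":0,"rz":0,"claw":5},
])

```text
t: 13.95
position: [0.4473, -0.2019, 0.04]
tcp_rot: [[-1.0, -0.003, -0.0], [-0.003, 1.0, 0.0], [0.0, 0.0, -1.0]]
ft_force: [-3.3, -0.1, 6.0]
width: 0.0173
finger_force: 60.4
```

Contact at 6 N; releasing and rising.

servo_tool([
  {"dx":0,"dy":0,"dz":0,"rx":0,"ry":0,"rz":0,"claw":30},
  {"dx":0,"dy":0,"dz":0,"rx":0,"ry":0,"rz":0,"claw":60},
  {"dx":0,"dy":0,"dz":0,"rx":0,"ry":0,"rz":0,"claw":60},
  {"dx":0,"dy":0,"dz":-10,"rx":0,"ry":0,"rz":0,"claw":60},
  {"dx":0,"dy":0,"dz":-30,"rx":0,"ry":0,"rz":0,"claw":60},
  {"dx":0,"dy":0,"dz":-40,"rx":0,"ry":0,"rz":0,"claw":60},
  {"dx":0,"dy":0,"dz":-40,"rx":0,"ry":0,"rz":0,"claw":60},
  {"dx":0,"dy":0,"dz":0,"rx":0,"ry":0,"rz":0,"claw":60},
  {"dx":0,"dy":0,"dz":0,"rx":0,"ry":0,"rz":0,"claw":60},
])

```text
t: 15.08
position: [0.4471, -0.2017, 0.1595]
tcp_rot: [[-1.0, -0.003, -0.0], [-0.003, 1.0, 0.0], [0.0, 0.0, -1.0]]
ft_force: [0.1, 0.5, -0.6]
width: 0.0599
finger_force: 0.0
```

```bash
python3 - <<'E'
from h import *
im,d,c,T=grab("wrist"); b=max(blobs(masks(im)["orange"]),key=lambda b:b.sum())
P=pts(d,c,T,b);top=P[P[:,2]>.057];print("fork",top.mean(0).round(4),np.percentile(P[:,2],95),cv2.minAreaRect((top[:,:2]*1000).astype(np.float32)))
im,d,c,T=grab("scene"); unit(im,c,T,d); cv2.imwrite("pics/s8.png",im[...,::-1]); delta([.45,-.2,.15],0)
E
```

```text
fork [ 0.4352 -0.1987  0.0594] 0.061068405810527374 ((447.4297790527344, -201.83840942382812), (62.33894729614258, 17.404054641723633), 0.7027451395988464)
yellow [564.4  71.1] diam 34.3 n 62
t 15.18 pos [ 0.4469 -0.2016  0.1588] rotvec [ 0.05 -0.09  0.19] shift before turn [-3.1  1.6  8.8] after turn [-3.1  1.6  8.8] w 0.0598 F [-0.4 -0.3 -0.2]
```

View pics/s8.png

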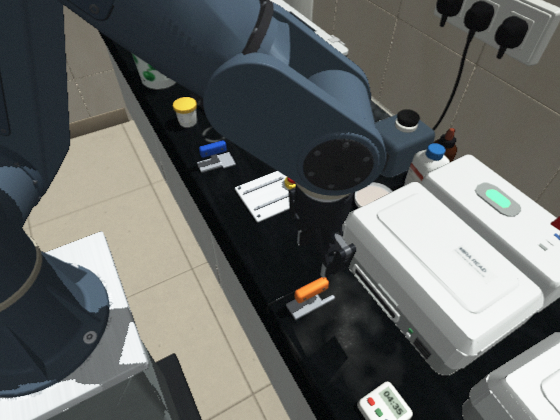

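The fork stands upright and free at (312,297), with its handle top at 61 mm. The scraper is unmoved at (213,150), and the clip sits at the spindle, partly hidden by the arm. Handing in.

```bash
python3 -c "
from h import *
print(ticket.close_job())"
```

```text
the job is handed in; nothing more can be done
None
```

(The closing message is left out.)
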